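# Find the concealed catch of the spice box

### The job

One of the eight inlaid cork tiles on top of the dark wooden spice box is a concealed catch: feel over the tiles with a fingertip, pressing only lightly, until you find the one that gives, then push it in so that the drawer springs out of the front, and take your hand away. Do not pull at the drawer, and leave the two spice jars, the mug and the lemon where they stand: nothing is to be picked up.

Things in the scene. Friction and masses are not known exactly. Their poses are not given: they have to be found in the camera images.
- box: Dark wooden spice box, fixed to the worktop, 130 (x) x 230 (y) x 80 mm high. Origin: centre of its underside; z up, -x toward its drawer front, roughly toward the robot. Its top (z = 80 mm) has a 15 mm dark rim round a cork panel, see point panel. The drawer has no handle and cannot be opened while latched.
- panel (a point): Centre of the flat top panel, 100 (x) x 200 (y) mm, axes as the box. Eight square cork tiles that look alike, 50 mm each; centres at x = +-25, y = +-25 or +-75 mm. Seven are fixed and firm, tops at z = 0. One, in any place, is the catch: its top lies 2 mm lower and it gives straight down. To push it in, the fingertip must lie wholly within its tile.
- catch (a joint): How far the catch tile is pushed down: 0 at rest, 0.008 m at its stop (10 mm below the panel). Return spring: 1.6 N to start it, 4.8 N at the stop. At about 0.005 m the drawer is unlatched; let go, the tile comes back to 0.
- drawer_out (a joint): How far the drawer stands out of the box along the box's -x: 0 shut and latched, 0.045 m fully out. Its own spring pushes it out within half a second once the catch is pressed, and it stays out.
- drawer: The drawer, its front board light wood without a handle, 10 x 210 x 42 mm, with four small spice pots in it. Origin: at the box's origin when shut (the front board stands 60 mm to -x of it, from 15 to 57 mm high); axes as the box.
- spice_green: Bystander: loose spice jar with a red cap and a green label, 45 x 45 x 106 mm, upright to the left of the box. Origin: centre of its underside, z up.
- spice_brown: Bystander: loose spice jar with a red cap and a brown label, 45 x 45 x 106 mm, upright to the left of the box. Origin: centre of its underside, z up.
- mug: Bystander: loose green mug, 86 x 118 x 96 mm with its handle, upright to the right of the box. Origin: centre of its underside, z up.
- lemon: Bystander: loose yellow lemon, 75 x 54 x 53 mm, lying to the right of the box. Origin: centre of its underside at the start.

How it is judged:
On the way:
1. the concealed catch is pushed in past its release point (value of joint catch above 0.004 m).
At the end, for the whole second after the job is handed in: The drawer stands out by more than 40 mm, the catch tile has come back (within 2 mm of rest), and both spice jars, the mug and the lemon are within 20 mm of where they stood, the jars and mug upright (within 0.2 rad) (value of joint drawer_out above 0.04 m and value of joint catch below 0.002 m and distance of each of spice_green, spice_brown, mug, lemon from where it was at the start of the episode below 0.02 m and angle between each of spice_green, spice_brown, mug's own z axis and vertical below 0.2 rad); the robot touches nothing.
It fails at once if the drawer is pulled or pushed by the hand (more than 3 N between the fingers and the drawer) (contact force between the fingers and drawer above 3 N).
It fails at once if the fingers bear down hard on anything (more than 80 N) (contact force between the fingers and anything else above 80 N).
It fails at once if a bystander is lifted, carried or pushed about (moved more than 30 mm) (distance of any of spice_green, spice_brown, mug, lemon from where it was at the start of the episode above 0.03 m).
It also fails if it takes over 72 s, if anything falls off the work surface, if the arm or the gripper's body presses on something with over 40 N, if the wrist force passes 120 N, or if a joint passes its speed limit or range.

### The arm

A 6-joint arm with a two-finger parallel gripper is mounted at the origin on a cart in front of the work surface, level with it; the furniture and walls round the work are solid. World frame = base frame: x ahead of the robot, y to its left, z up, the work surface at z = 0. Lengths are in m, angles in rad, forces in N, time in s.
With the tool pointing down it reaches from about 0.4 to 0.925 m from the base axis. Payload 12.5 kg.
Tool frame: the origin (TCP) lies on the centre line of the jaws, within the pads' length; the fingertips stand 14 mm ahead of it and the grasp point (between the pads) lies 5 mm behind it; z points along the fingers, y is the line along which they close (so a half turn about z gives the same grasp; the last joint's range is limited). The gripper opens to 95 mm and grips with 3 to 60 N. Pads are 20 mm wide; open, the fingers measure 119 mm over their backs; the gripper's body (75 mm by 180 mm) begins 59 mm behind the grasp point.
Start: joints at [-1.399, 0.491, 1.559, -0, 1.092, -0.106], TCP at [0.171, -0.601, 0.229] pointing down, gripper open.
Joint ranges: [-3.1, 3.1], [-0.84, 2.19], [0.05, 2.79], [-1.13, 4.28], [0.06, 2.93], [-2.69, 2.69]. Speed limits (rad/s): [2.22, 2.22, 2.79, 3.14, 3.14, 3.14].

### API

Orientations are given as a rotation vector (axis times angle).
In Python, from station import robot gives the robot as it stands.
- The arm moves only by the tool servo_tool, never from a script. Its argument "moves" is a list of rows, each an object with "xyz": the shift along the world's x, y, z in mm, a list of three; "spin": the turn about the world's z in rad; "gripper": the opening, from 0 (shut) to 1 (fully open). A call has 1 to 12 rows; each row shifts and turns the commanded pose from where the row before left it; what a row does not reach is not made up. A row lasts 1/8 s, in which the tool goes at most 62.5 mm and 10.7 degrees, less where a joint would pass 70% of its speed; a pose out of reach is approached as far as the arm can. A call is refused whole if a number of a shift passes 62.5 or a number of a turn 0.188, either way. A call with a gripper value outside its range is refused whole. The fingers move at their own pace and stop on an object; the grip force is fixed at half the most. Time passes only in rows, so rows that do not move let the fingers close. It gives the time, the measured TCP pose, the force, the opening and the grip force at its end, in the units of the state.
- robot.observe(): the state, without advancing time (a new reading comes with each control period).
- robot.grab_frame(name): name is "side" or "top" or "wrist"; returns the picture (480x640x3 uint8, red, green, blue); there is no depth.
- robot.camera_params(name): a dict with "fx", "fy", "cx", "cy" (pixels), "extrinsics" (4x4, takes a point from camera to world coordinates). Camera axes: x right, y down, z forward; pixel columns grow to the right and rows downward; lengths in m; the calibration is good to about 2 mm. A picture is of the moment at which its call begins: read the wrist's pose just before it. camera_params takes no time and is no camera call; for the wrist camera it gives the pose at the moment of the call.
- robot.finish_job(): hands the job in; it is judged then, once.
Trained networks look in the newest picture that a camera, given by its name, has taken for a name from the list of things; names that differ only in an ending like _2 or _b are one class to them, and where a whole thing is asked for, a point or a joint stands for the part that bears it (a point fixed in the world has none). Each returns a list of dicts, best first, with "conf" (0 to 1); they miss things now and then, are a little off and sometimes report something else, mostly with a low value. They report only what shows in the picture. A call takes as long as a camera call.
- robot.silhouettes(camera, query): "region" (480x640 bool, what is visible of it) and "bbox" ([left, top, right, bottom] in pixels, round what is visible of it).
- robot.pinpoint(camera, query): "pixel" ([column, row] in pixels: a listed point, or the origin of a listed thing).
The state is a dict: "clock": time; "qpos": joint angles; "joint_vel": joint speeds; "joint_torque": joint torques, N m; "ee_pos": TCP position; "tool_rot": TCP orientation; "contact_force": force on the tool from outside, world axes, zero at the start; "ft_torque": the same for the moment, N m; "width": finger opening in m; "gripper_force": force on a finger pad.
Only numpy, scipy, OpenCV 4.12 (cv2) and the standard library are available. Lean on these libraries where they do the work, as an engineer would, in place of code of your own. Each camera call takes 0.05 s, during which the arm holds its last target. There are 200 camera calls.

## Working session

There is one attempt and no reset: what is moved stays moved. The work goes in short steps, Python scripts to look and compute and a tool call to move; the robot and the scene stay as the last step left them, time stands still between calls to the robot, and variables do not carry over. Pictures are saved under pics/ and viewed, at most 10 in all, crops included, and the job is handed in when it is done.

Besides the shell and the picture viewer there is one more tool, called after "Emit:" as a command line: name --argument value ..., lists and objects as JSON in quotes. servo_tool: Moves the arm, as the interface text tells. Its arguments: {"type":"object","properties":{"moves":{"type":"array","items":{"type":"object","properties":{"xyz":{"type":"array","items":{"type":"number"}},"spin":{"type":"number"},"gripper":{"type":"number"}}}}},"required":["moves"]}

```bash
mkdir -p pics
cat > h.py <<'E'
import numpy as np,cv2
from station import robot
def grab(c,n):
    im=robot.grab_frame(c); cv2.imwrite(f'pics/{n}.png',im[:,:,::-1]); return im
def ray(c,px,z):
    p=robot.camera_params(c);T=np.array(p['extrinsics'])
    d=T[:3,:3]@[(px[0]-p['cx'])/p['fx'],(px[1]-p['cy'])/p['fy'],1]
    o=T[:3,3];return o+d*(z-o[2])/d[2]
def proj(c,P):
    p=robot.camera_params(c);T=np.linalg.inv(np.array(p['extrinsics']))
    q=T[:3,:3]@P+T[:3,3];return np.array([p['fx']*q[0]/q[2]+p['cx'],p['fy']*q[1]/q[2]+p['cy']])
E
python3 - <<'E'
from h import *
s=robot.observe();print(s['clock'],s['ee_pos'],s['tool_rot'],s['width'])
for c in('top','side'):
    grab(c,c+'1')
    for q,z in(('panel',.08),('box',0),('mug',0),('spice_green',0),('spice_brown',0),('lemon',0)):
        r=robot.pinpoint(c,q)
        for d in r[:1]: print(c,q,d['conf'],d['pixel'],ray(c,d['pixel'],z).round(4))
E
```

```text
0.0 [ 0.17138115 -0.60081418  0.22805256] [-3.11027325e+00 -4.34759220e-01  6.34055777e-05] 0.095127060974502
top mug 0.91 [465.9, 265.4] [ 0.5739 -0.2862  0.    ]
top spice_green 0.75 [251.1, 247.4] [ 0.6156  0.1368 -0.    ]
top spice_brown 0.74 [242.1, 291.1] [0.5298 0.154  0.    ]
top lemon 0.92 [443.7, 297.7] [ 0.5112 -0.2393  0.    ]
side box 0.84 [297.8, 239.2] [ 0.5782 -0.0514  0.    ]
side mug 0.69 [241.8, 167.6] [ 0.574  -0.2727  0.    ]
side spice_green 0.58 [337.3, 318.5] [0.617  0.1339 0.    ]
side spice_brown 0.79 [374.2, 300.2] [0.5363 0.1468 0.    ]
side lemon 0.71 [271.7, 164.6] [ 0.5158 -0.2399  0.    ]
```

View pics/top1.png

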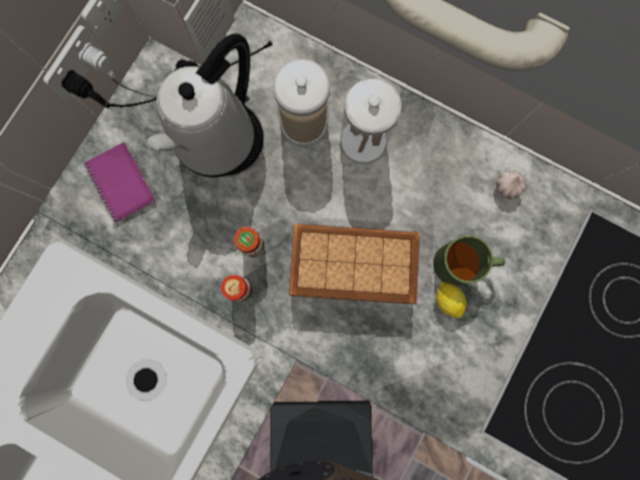

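View pics/side1.png

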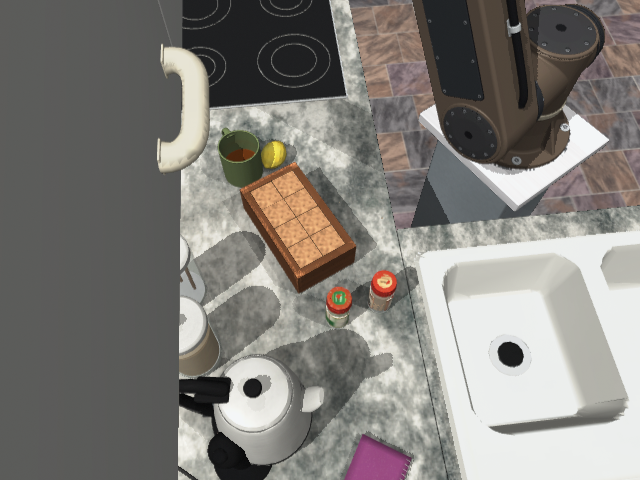

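The top view shows the box at columns 291–418 and rows 226–303, with the cork panel at about 298–412 / 233–296. The jars are on its left and the mug and lemon on its right. The side view confirms this. Next I'll fit the panel rectangle.

Run:
```python
from h import *
for c,(l,t,r,b) in(('top',(285,220,425,310)),('side',(235,155,365,300))):
    im=cv2.imread(f'pics/{c}1.png');hsv=cv2.cvtColor(im,cv2.COLOR_BGR2HSV)
    m=np.zeros(im.shape[:2],np.uint8)
    w=(im[...,2]>150)&(im[...,2].astype(int)-im[...,0]>45)
    m[t:b,l:r]=w[t:b,l:r]
    m=cv2.morphologyEx(m,cv2.MORPH_CLOSE,np.ones((5,5)));m=cv2.morphologyEx(m,cv2.MORPH_OPEN,np.ones((5,5)))
    n,lab,st,_=cv2.connectedComponentsWithStats(m);k=1+st[1:,4].argmax()
    ys,xs=np.where(lab==k)
    P=np.array([ray(c,(x,y),.08)[:2] for x,y in zip(xs,ys)])
    print(c,len(xs),P.mean(0),cv2.minAreaRect((P*1000).astype(np.float32)))
```

```text
Traceback (most recent call last):
  File "h.py", line 6, in ray
    p=robot.camera_params(c);T=np.array(p['extrinsics'])
ValueError: time passes only in moves, steps and waits
```

Run:
```python
from h import *
for c,(l,t,r,b) in(('top',(285,220,425,310)),('side',(235,155,365,300))):
    im=cv2.imread(f'pics/{c}1.png')
    m=np.zeros(im.shape[:2],np.uint8)
    w=(im[...,2]>150)&(im[...,2].astype(int)-im[...,0]>45)
    m[t:b,l:r]=w[t:b,l:r]
    m=cv2.morphologyEx(m,cv2.MORPH_CLOSE,np.ones((5,5)));m=cv2.morphologyEx(m,cv2.MORPH_OPEN,np.ones((5,5)))
    n,lab,st,_=cv2.connectedComponentsWithStats(m);k=1+st[1:,4].argmax()
    ys,xs=np.where(lab==k)
    p=robot.camera_params(c);T=np.array(p['extrinsics'])
    D=np.c_[(xs-p['cx'])/p['fx'],(ys-p['cy'])/p['fy'],np.ones(len(xs))]@T[:3,:3].T
    P=(T[:3,3]+D*((.08-T[2,3])/D[:,2])[:,None])[:,:2]
    print(c,len(xs),P.mean(0),cv2.minAreaRect((P*1000).astype(np.float32)))
```

```text
top 5915 [ 0.5739235  -0.05955823] ((574.4059448242188, -59.764060974121094), (197.62464904785156, 98.19023132324219), 85.19808959960938)
side 5173 [ 0.58121903 -0.0575878 ] ((582.26318359375, -63.252235412597656), (232.56971740722656, 113.02286529541016), 85.24407958984375)
```

Emit:
servo_tool --moves '[{"xyz": [31,39,0],"spin": -0.03,"gripper": 0},{"xyz": [31,39,0],"spin": -0.03,"gripper": 0},{"xyz": [31,39,0],"spin": -0.03,"gripper": 0},{"xyz": [31,39,0],"spin": -0.03,"gripper": 0},{"xyz": [31,39,0],"spin": -0.03,"gripper": 0},{"xyz": [31,39,0],"spin": -0.03,"gripper": 0},{"xyz": [31,39,0],"spin": -0.03,"gripper": 0},{"xyz": [31,39,0],"spin": -0.03,"gripper": 0},{"xyz": [31,39,0],"spin": -0.03,"gripper": 0},{"xyz": [31,39,0],"spin": -0.03,"gripper": 0},{"xyz": [31,39,0],"spin": -0.03,"gripper": 0},{"xyz": [31,39,0],"spin": -0.03,"gripper": 0}]'

```text
clock: 2.2
ee_pos: [0.5443, -0.1316, 0.2288]
tool_rot: [3.139, -0.131, 0.001]
contact_force: [0.3, -0.4, -0.1]
width: 0.0005
gripper_force: 0.0
```

Emit:
servo_tool --moves '[{"xyz": [0,0,-40],"spin": 0,"gripper": 0},{"xyz": [0,0,-40],"spin": 0,"gripper": 0},{"xyz": [0,0,-38],"spin": 0,"gripper": 0},{"xyz": [0,0,0],"spin": 0,"gripper": 0},{"xyz": [0,0,0],"spin": 0,"gripper": 0}]'

```text
clock: 2.82
ee_pos: [0.544, -0.1333, 0.1119]
tool_rot: [3.138, -0.129, 0.002]
contact_force: [0.1, -0.1, -0.5]
width: 0.0003
gripper_force: 0.0
```

Run:
```python
from h import *
grab('wrist','w1'); print([(d['conf'],d['pixel'],ray('wrist',d['pixel'],.08)) for d in robot.pinpoint('wrist','panel')])
C=np.array([.5742,-.0597]);bx=np.array([.9965,-.084]);by=np.array([.084,.9965])
for x in(-25,25):
  for y in (-75,-25,25,75): print(x,y,(1e3*C+bx*x+by*y).round(1))
print(proj('wrist',np.array([.543,-.1323,.08])))
```

```text
[]
-25 -75 [ 543.  -132.3]
-25 -25 [547.2 -82.5]
-25 25 [551.4 -32.7]
-25 75 [555.6  17.1]
25 -75 [ 592.8 -136.5]
25 -25 [597.  -86.7]
25 25 [601.2 -36.9]
25 75 [605.4  12.9]
[317.68009522 269.10337922]
```

View pics/w1.png

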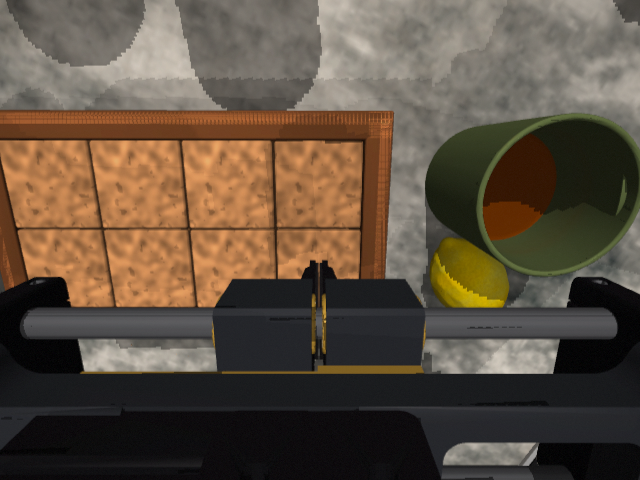

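The wrist view shows the fingertip at (318, 262), inside the nearest right-hand tile (columns 276–364, rows 228–315). The mug and lemon are clear. Now I'll start the light probing.

Emit:
servo_tool --moves '[{"xyz": [0,0,-8],"spin": 0,"gripper": 0},{"xyz": [0,0,-5],"spin": 0,"gripper": 0},{"xyz": [0,0,-2],"spin": 0,"gripper": 0},{"xyz": [0,0,-1],"spin": 0,"gripper": 0},{"xyz": [0,0,0],"spin": 0,"gripper": 0}]'

```text
clock: 3.55
ee_pos: [0.5435, -0.1331, 0.0946]
tool_rot: [3.139, -0.129, -0.0]
contact_force: [-0.0, 0.5, -0.5]
width: 0.0007
gripper_force: 0.0
```

Emit:
servo_tool --moves '[{"xyz": [0,0,-1],"spin": 0,"gripper": 0},{"xyz": [0,0,0],"spin": 0,"gripper": 0}]'

```text
clock: 3.8
ee_pos: [0.5435, -0.1331, 0.0943]
tool_rot: [3.139, -0.129, 0.001]
contact_force: [-1.5, -0.2, 6.6]
width: 0.0004
gripper_force: 3.4
```

Emit:
servo_tool --moves '[{"xyz": [0,0,10],"spin": 0,"gripper": 0},{"xyz": [4,50,0],"spin": 0,"gripper": 0},{"xyz": [0,0,0],"spin": 0,"gripper": 0},{"xyz": [0,0,-6],"spin": 0,"gripper": 0},{"xyz": [0,0,-2],"spin": 0,"gripper": 0},{"xyz": [0,0,-1],"spin": 0,"gripper": 0},{"xyz": [0,0,-1],"spin": 0,"gripper": 0},{"xyz": [0,0,0],"spin": 0,"gripper": 0}]'

```text
clock: 4.8
ee_pos: [0.5473, -0.0837, 0.0943]
tool_rot: [3.138, -0.13, 0.0]
contact_force: [-3.0, -1.1, 8.5]
width: 0.0005
gripper_force: 4.3
```

Emit:
servo_tool --moves '[{"xyz": [0,0,10],"spin": 0,"gripper": 0},{"xyz": [4,50,0],"spin": 0,"gripper": 0},{"xyz": [0,0,0],"spin": 0,"gripper": 0},{"xyz": [0,0,-6],"spin": 0,"gripper": 0},{"xyz": [0,0,-2],"spin": 0,"gripper": 0},{"xyz": [0,0,-1],"spin": 0,"gripper": 0},{"xyz": [0,0,-1],"spin": 0,"gripper": 0},{"xyz": [0,0,0],"spin": 0,"gripper": 0}]'

```text
clock: 5.8
ee_pos: [0.5514, -0.0337, 0.0943]
tool_rot: [3.138, -0.13, 0.0]
contact_force: [-4.1, -2.5, 8.9]
width: 0.0004
gripper_force: 4.3
```

Emit:
servo_tool --moves '[{"xyz": [0,0,10],"spin": 0,"gripper": 0},{"xyz": [4,50,0],"spin": 0,"gripper": 0},{"xyz": [0,0,0],"spin": 0,"gripper": 0},{"xyz": [0,0,-6],"spin": 0,"gripper": 0},{"xyz": [0,0,-2],"spin": 0,"gripper": 0},{"xyz": [0,0,-1],"spin": 0,"gripper": 0},{"xyz": [0,0,-1],"spin": 0,"gripper": 0},{"xyz": [0,0,0],"spin": 0,"gripper": 0}]'

```text
clock: 6.8
ee_pos: [0.5554, 0.0163, 0.0943]
tool_rot: [3.138, -0.13, 0.0]
contact_force: [-2.5, -2.2, 8.1]
width: 0.0004
gripper_force: 4.2
```

Those four are firm. The far row is next.

Emit:
servo_tool --moves '[{"xyz": [0,0,10],"spin": 0,"gripper": 0},{"xyz": [50,-4,0],"spin": 0,"gripper": 0},{"xyz": [0,0,0],"spin": 0,"gripper": 0},{"xyz": [0,0,-6],"spin": 0,"gripper": 0},{"xyz": [0,0,-2],"spin": 0,"gripper": 0},{"xyz": [0,0,-1],"spin": 0,"gripper": 0},{"xyz": [0,0,-1],"spin": 0,"gripper": 0},{"xyz": [0,0,0],"spin": 0,"gripper": 0}]'

```text
clock: 7.8
ee_pos: [0.605, 0.013, 0.0943]
tool_rot: [3.139, -0.129, -0.0]
contact_force: [-2.7, -0.1, 6.9]
width: 0.0005
gripper_force: 3.3
```

Emit:
servo_tool --moves '[{"xyz": [0,0,10],"spin": 0,"gripper": 0},{"xyz": [-4,-50,0],"spin": 0,"gripper": 0},{"xyz": [0,0,0],"spin": 0,"gripper": 0},{"xyz": [0,0,-6],"spin": 0,"gripper": 0},{"xyz": [0,0,-2],"spin": 0,"gripper": 0},{"xyz": [0,0,-1],"spin": 0,"gripper": 0},{"xyz": [0,0,-1],"spin": 0,"gripper": 0},{"xyz": [0,0,0],"spin": 0,"gripper": 0}]'

```text
clock: 8.8
ee_pos: [0.6014, -0.0364, 0.0943]
tool_rot: [-3.139, 0.128, -0.0]
contact_force: [-2.1, 2.8, 8.8]
width: 0.0001
gripper_force: 3.7
```

Emit:
servo_tool --moves '[{"xyz": [0,0,10],"spin": 0,"gripper": 0},{"xyz": [-4,-50,0],"spin": 0,"gripper": 0},{"xyz": [0,0,0],"spin": 0,"gripper": 0},{"xyz": [0,0,-6],"spin": 0,"gripper": 0},{"xyz": [0,0,-2],"spin": 0,"gripper": 0},{"xyz": [0,0,-1],"spin": 0,"gripper": 0},{"xyz": [0,0,-1],"spin": 0,"gripper": 0},{"xyz": [0,0,0],"spin": 0,"gripper": 0}]'

```text
clock: 9.8
ee_pos: [0.5974, -0.0863, 0.0943]
tool_rot: [-3.139, 0.128, -0.0]
contact_force: [-2.2, 2.3, 7.2]
width: 0.0003
gripper_force: 3.7
```

Emit:
servo_tool --moves '[{"xyz": [0,0,10],"spin": 0,"gripper": 0},{"xyz": [-4,-50,0],"spin": 0,"gripper": 0},{"xyz": [0,0,0],"spin": 0,"gripper": 0},{"xyz": [0,0,-6],"spin": 0,"gripper": 0},{"xyz": [0,0,-2],"spin": 0,"gripper": 0},{"xyz": [0,0,-1],"spin": 0,"gripper": 0},{"xyz": [0,0,-1],"spin": 0,"gripper": 0},{"xyz": [0,0,0],"spin": 0,"gripper": 0}]'

```text
clock: 10.8
ee_pos: [0.5934, -0.1368, 0.0937]
tool_rot: [3.139, -0.129, -0.0]
contact_force: [-0.2, -0.5, -1.1]
width: 0.0008
gripper_force: 0.0
```

The far right-hand tile gives no resistance at panel level, so it's the catch. I'll push it in, hold, and lift away.

Emit:
servo_tool --moves '[{"xyz": [0,0,-2],"spin": 0,"gripper": 0},{"xyz": [0,0,-2],"spin": 0,"gripper": 0},{"xyz": [0,0,-2],"spin": 0,"gripper": 0},{"xyz": [0,0,-2],"spin": 0,"gripper": 0},{"xyz": [0,0,-1],"spin": 0,"gripper": 0},{"xyz": [0,0,0],"spin": 0,"gripper": 0},{"xyz": [0,0,0],"spin": 0,"gripper": 0}]'

```text
clock: 11.68
ee_pos: [0.5936, -0.1371, 0.0848]
tool_rot: [3.139, -0.129, 0.001]
contact_force: [1.4, 0.7, 4.7]
width: 0.0005
gripper_force: 2.2
```

Emit:
servo_tool --moves '[{"xyz": [0,0,0],"spin": 0,"gripper": 0},{"xyz": [0,0,0],"spin": 0,"gripper": 0},{"xyz": [0,0,10],"spin": 0,"gripper": 0},{"xyz": [0,0,30],"spin": 0,"gripper": 0},{"xyz": [0,0,50],"spin": 0,"gripper": 0},{"xyz": [0,0,50],"spin": 0,"gripper": 0},{"xyz": [-30,-40,10],"spin": 0,"gripper": 0},{"xyz": [-30,-40,0],"spin": 0,"gripper": 0},{"xyz": [-30,-40,0],"spin": 0,"gripper": 0},{"xyz": [-30,-40,0],"spin": 0,"gripper": 0},{"xyz": [-30,-40,0],"spin": 0,"gripper": 0},{"xyz": [0,0,0],"spin": 0,"gripper": 0}]'

```text
clock: 13.18
ee_pos: [0.4413, -0.339, 0.2348]
tool_rot: [-3.138, 0.135, 0.002]
contact_force: [0.1, 0.9, 1.1]
width: 0.0001
gripper_force: 0.0
```

Run:
```python
from h import *
grab('top','top2')
```

```text
(no output)
```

View pics/top2.png

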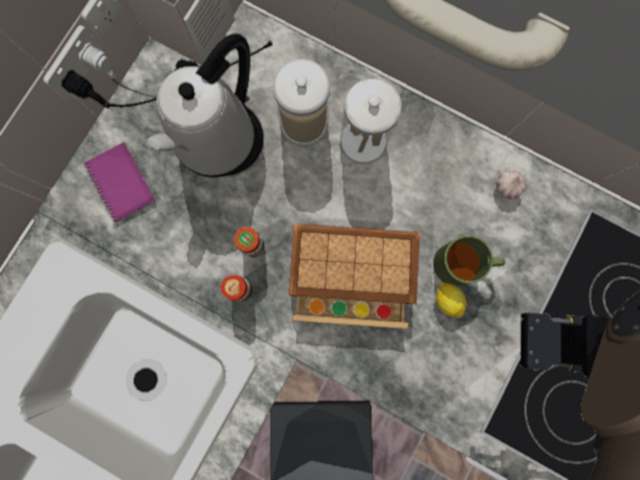

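The drawer stands out, with its front board at about row 322 and the pots visible at rows 300–315. The jars, mug and lemon are where they were, and the arm is clear, so I'm handing the job in.

```bash
python3 -c "
from station import robot
print(robot.finish_job())"
```

```text
the job is handed in; nothing more can be done
None
```

The catch was the far right-hand tile (x = +25, y = -75 mm): I pushed it in about 7.5 mm, the drawer sprang out, the jars, mug and lemon stayed where they were, and the job is handed in with the arm clear (no verdict was shown).

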